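# Pack the carrier tray and dock it in the test station

### The arm

A 6-joint arm with a two-finger parallel gripper is mounted at the origin on the work surface. World frame = base frame: x ahead of the robot, y to its left, z up, the work surface at z = 0. Lengths are in mm, angles in rad, forces in N, time in s.
With the tool pointing down it reaches from about 350 to 775 mm from the base axis. Payload 7.3 kg.
Tool frame: the origin (TCP) lies on the centre line of the jaws, within the pads' length; the fingertips stand 14 mm ahead of it and the grasp point (between the pads) lies 5 mm behind it; z points along the fingers, y is the line along which they close (so a half turn about z gives the same grasp; the last joint's range is limited). The gripper opens to 92 mm and grips with 3 to 60 N. Pads are 19 mm wide; open, the fingers measure 130 mm over their backs; the gripper's body (75 mm by 190 mm) begins 47 mm behind the grasp point.
Start: joints at [-1.408, 0.342, 1.524, -0, 1.275, -0.146], TCP at [159.578, -500.178, 240.741] pointing down, gripper open.
Joint ranges: [-2.53, 2.53], [-0.77, 2.02], [0.04, 2.7], [-1, 4.14], [0.28, 2.66], [-3.11, 3.11]. Speed limits (rad/s): [2.57, 2.57, 3.14, 3.14, 3.14, 3.14].

### API

Orientations are given as [roll, pitch, yaw] about the fixed x, y, z axes, in that order (R = Rz(yaw) Ry(pitch) Rx(roll)).
In Python, from plant import get_obs, capture, bot, spot_in, trace, pinpoint gives the robot as it stands.
- The arm moves only by the tool play_rows, never from a script. Its argument "rows" is a list of rows, each a list of 2 entries, a list of its own where there are three numbers: the shift along the world's x, y, z in units of 3 cm (1.0 is 3 cm), then the turn, a rotation vector about the world's x, y, z in units of 8 degrees (1.0 is 8 degrees). A call has 1 to 12 rows; each row shifts and turns the commanded pose from where the row before left it; what a row does not reach is not made up. A row lasts 1/8 s, in which the tool goes at most 62.5 mm and 10.7 degrees, less where a joint would pass 70% of its speed; a pose out of reach is approached as far as the arm can. A call with a number of a shift or a turn outside -1 to 1 is refused whole. A call with a gripper value outside its range is refused whole. "hand" is the opening, from -1 (shut) to 1 (fully open), set as the call begins (left out, the last holds). The fingers move at their own pace and stop on an object; the grip force is fixed at half the most. Time passes only in rows, so rows that do not move let the fingers close. It gives the time, the measured TCP pose, the force, the opening and the grip force at its end, in the units of the state.
- get_obs(): the state, without advancing time (a new reading comes with each control period).
- capture(name): name is "scene" or "top"; returns a dict with "frame" (384x512x3 uint8, red, green, blue), "fov_y" (degrees; the focal length in pixels is half the picture's height over the tangent of half this angle, whatever the lens; pixels are square), "cx", "cy" (the principal point, pixels), "dist" ([k1, k2, p1, p2, k3] as OpenCV has them; the pictures are not rectified), "rvec" (rotation vector, rad) and "tvec" (3), from world to camera coordinates, as OpenCV has them. Camera axes: x right, y down, z forward; pixel columns grow to the right and rows downward; lengths in mm; the calibration is good to about 2 mm. A picture is of the moment at which its call begins. There is no depth.
- bot.close_job(): hands the job in; it is judged then, once.
Trained networks look in the newest picture that a camera, given by its name, has taken for a name from the list of things; names that differ only in an ending like _2 or _b are one class to them, and where a whole thing is asked for, a point or a joint stands for the part that bears it (a point fixed in the world has none). Each returns a list of dicts, best first, with "p" (0 to 1); they miss things now and then, are a little off and sometimes report something else, mostly with a low value. They report only what shows in the picture. A call takes as long as a camera call. They do not tell look-alikes from the thing itself.
- spot_in(query, camera): "at" ([row, column] in pixels, amid what is visible of it).
- trace(query, camera): "mask" (384x512 bool, what is visible of it) and "at" ([row, column] in pixels, amid what is visible of it).
- pinpoint(query, camera): "at" ([row, column] in pixels: a listed point, or the origin of a listed thing).
The state is a dict: "time": time; "joint_positions": joint angles; "dq": joint speeds; "tau": joint torques, N m; "tool_pos": TCP position; "tcp_rot": TCP orientation; "contact_force": force on the tool from outside, world axes, zero at the start; "moment": the same for the moment, N m; "grip_width": finger opening in mm; "finger_force": force on a finger pad.
Only numpy, scipy, OpenCV 4.12 (cv2) and the standard library are available. Lean on these libraries where they do the work, as an engineer would, in place of code of your own. Each camera call takes 0.05 s, during which the arm holds its last target. There are 200 camera calls.

### The job

Pack the grey power module and the large capacitor into the black carrier tray while it is still out on the bench, both upright and flat on its floor. Then slide the loaded tray along the bench into the slotted bay of the test station until it is fully home against the stop, and let go of it. Leave the other things on the bench where they are.

Things in the scene. Friction and masses are not known exactly. Their poses are not given: they have to be found in the camera images.
- tray: Black open tray, loose on the bench, 0.2 kg: 78 (x) x 162 (y) x 24 mm high, walls and floor 5 mm, inside 68 x 152 mm, undivided, lined grey. Origin: centre of its underside; +y is its long axis, towards the end that enters the bay first. Along each long side runs a flange 10 mm wide (98 mm over both), 154 mm long, 12 to 18 mm above the bench. Its grip tongue is at the -y end.
- tray_grip (a point): Middle of the tray's upright grip tongue, at x 0, y -104, z 40 mm in the tray's frame, axes as the tray's. The tongue stands on the centre line outside the -y wall: 12 mm thick (x), from y = -81 to -126 mm, from 4 to 50 mm above the bench.
- module: Grey plastic power module, loose, upright block 60 (x) x 80 (y) x 52 mm high, 0.25 kg, with an aluminium plate and a row of brass terminals on top. Origin: centre of its underside. Its 80 mm side must lie along the tray's long axis (either way round) to fit beside the capacitor.
- capacitor: Large black capacitor, loose, an upright can 60 mm in diameter and 75 mm high, with an aluminium top, two brass screw terminals 5 mm high and a grey band near the top, 0.2 kg. Origin: centre of its underside; z is its axis.
- station: Test station, fixed: white case 230 x 140 x 150 mm high and before it an aluminium bay, no floor or roof, open at its -y end. Origin: on the bench, mid-bay. Two rails 34 mm high, 104 mm apart, from y = -78 mm to the stop at +81 mm; their lips, 86 mm apart, underside 26 mm above the bench, overhang the tray's flanges (play 3 mm a side).
- mouth (a point): Centre of the bay's mouth on the bench, at y = -106 mm in the station's frame, axes as the station's. Splayed guide plates 26 mm high narrow from about 136 mm apart here to 104 mm at y = -78 mm. The tray enters along the station's +y axis.
- home (a point): The point on the bench, in the middle of the bay, where the tray's origin is when the tray is fully home; axes as the station's (y points inwards).
- board: Bystander: green circuit board with parts on it, on a black base, 100 x 150 x 26 mm high; origin centre of its underside.
- meter: Bystander: yellow hand multimeter lying on its back, 80 x 150 x 40 mm; origin centre of its underside.
- driver: Bystander: screwdriver lying on the bench, 180 mm long; x is its length, origin near its middle.
- spool: Bystander: grey spool standing on its flange, 56 mm across, 46 mm high; origin centre of its underside.
- flux: Bystander: small white bottle, 36 mm across, 75 mm high; origin centre of its underside.
- spanner: Bystander: open-ended spanner lying on the bench, 160 mm long; x is its length, origin near its middle.
- bin: Bystander: black open parts bin, 80 x 120 x 50 mm high; origin centre of its underside.
Not all that is in view belongs to the job. Leave any blue look-alike of the capacitor alone.

How it is judged (in metres and radians):
On the way, in this order (a step that is already met when the one before it is completed fails the run):
1. module and capacitor both stand in the tray, flat on its floor and let go, while the tray is still outside the bay (z of module in the frame of tray between 0.001 and 0.01 m and x of module in the frame of tray between -0.02 and 0.02 m and y of module in the frame of tray between -0.045 and 0.045 m and angle between each of module, capacitor's own z axis and vertical below 0.1 rad and z of capacitor in the frame of tray between 0.001 and 0.01 m and x of capacitor in the frame of tray between -0.02 and 0.02 m and y of capacitor in the frame of tray between -0.055 and 0.055 m and y of tray in the frame of home below -0.17 m and contact force between the fingers and module below 0.1 N and contact force between the fingers and capacitor below 0.1 N), for 0.2 s.
2. the tray is fully home in the bay (y of tray in the frame of home between -0.006 and 0.005 m and x of tray in the frame of home between -0.008 and 0.008 m and height (world z) of tray below 0.006 m and angle between the y axis of tray and the y axis of home, either way round below 0.08 rad and angle between tray's own z axis and vertical below 0.06 rad), for 0.2 s.
At the end, for the whole second after the job is handed in: The tray rests on the bench in the bay, its origin within 6 mm of home along the bay and 8 mm across, level and in line with the bay within 0.08 rad; the module and the capacitor both stand upright (within 0.1 rad) on the tray's floor; all at rest (all of step 2 and z of module in the frame of tray between 0.001 and 0.01 m and x of module in the frame of tray between -0.02 and 0.02 m and y of module in the frame of tray between -0.045 and 0.045 m and angle between each of module, capacitor's own z axis and vertical below 0.1 rad and z of capacitor in the frame of tray between 0.001 and 0.01 m and x of capacitor in the frame of tray between -0.02 and 0.02 m and y of capacitor in the frame of tray between -0.055 and 0.055 m and linear speed of each of tray, module, capacitor below 0.01 m/s); the robot touches nothing.
It fails at once if a bystander is moved by more than 30 mm (distance of any of board, meter, driver, spool, flux, spanner, bin from where it was at the start of the episode above 0.03 m).
It fails at once if the tray, the module or the capacitor is tipped by more than 0.6 rad (angle between any of tray, module, capacitor's own z axis and vertical above 0.6 rad).
It also fails if it takes over 69 s, if anything falls off the work surface, if the arm or the gripper's body presses on something with over 40 N, if the wrist force passes 120 N, or if a joint passes its speed limit or range.

## Working session

There is one attempt and no reset: what is moved stays moved. The work goes in short steps, Python scripts to look and compute and a tool call to move; the robot and the scene stay as the last step left them, time stands still between calls to the robot, and variables do not carry over. Pictures are saved under pics/ and viewed, at most 12 in all, crops included, and the job is handed in when it is done.

Besides the shell and the picture viewer there is one more tool, called as name(argument=value, ...) on one line, values as JSON. play_rows: Moves the arm, as the interface text tells. Shifts and turns lie within -1 to 1; 1 stands for 3 cm of shift or 8 degrees of turn. Its arguments: {"type":"object","properties":{"rows":{"type":"array"},"hand":{"type":"number"}},"required":["rows"]}

```bash
mkdir -p pics; cat > h.py <<'E'
import numpy as np, cv2
from plant import get_obs, capture, bot, spot_in, trace, pinpoint
def cam(n):
    c=capture(n); f=192/np.tan(np.radians(c["fov_y"])/2)
    c["K"]=np.array([[f,0,c["cx"]],[0,f,c["cy"]],[0,0,1.]]); c["D"]=np.array(c["dist"],float)
    c["R"]=cv2.Rodrigues(np.array(c["rvec"],float))[0]; c["t"]=np.array(c["tvec"],float).ravel(); return c
def w(c,at,z):
    u=cv2.undistortPoints(np.array([[[at[1],at[0]]]],float),c["K"],c["D"])[0,0]
    d=c["R"].T@np.array([u[0],u[1],1]); o=-c["R"].T@c["t"]
    return o+d*(z-o[2])/d[2]
def px(c,P):
    return cv2.projectPoints(np.array(P,float).reshape(-1,3),np.array(c["rvec"],float),c["t"],c["K"],c["D"])[0][:,0]
def save(c,n,s=1.5):
    cv2.imwrite(n,cv2.resize(c["frame"][:,:,::-1],None,fx=s,fy=s,interpolation=cv2.INTER_CUBIC))
E
python3 - <<'E'
from h import *
np.set_printoptions(precision=1,suppress=True)
for n in("scene","top"):
    c=cam(n); save(c,f"pics/{n}0.png"); print(n,-c["R"].T@c["t"])
    for q in["tray","tray_grip","module","capacitor","home","mouth","station"]:
        for r in pinpoint(q,n)[:3]:
            z=40 if q=="tray_grip" else 0
            print(q,round(r["p"],2),np.array(r["at"]),w(c,r["at"],z))
print(get_obs()["time"])
E
```

```text
scene [1351.9  313.5  938.7]
tray 0.78 [215.  275.5] [538.3  -3.6   0. ]
tray_grip 0.88 [195.1 242.9] [ 541.2 -116.7   40. ]
module 0.77 [199.3 186. ] [ 605.6 -292.     0. ]
capacitor 0.73 [147.4 217.3] [ 321.9 -338.4    0. ]
capacitor 0.63 [159.1 196.8] [ 415. -370.    0.]
home 0.67 [245.9 356.4] [544.3 258.4   0. ]
home 0.66 [196.6 239.7] [ 516.1 -142.    -0. ]
mouth 0.81 [233.  323.8] [540.3 156.6  -0. ]
station 0.62 [247.9 362.4] [543.7 276.2   0. ]
top [ 399.5  -44.9 1116.7]
tray 0.67 [207.7 237.3] [526.1 -13.4   0. ]
tray_grip 0.87 [197.7 275.6] [ 545.5 -112.1   40. ]
module 0.69 [175.7 339.6] [ 607.2 -286.7    0. ]
module 0.28 [123.9 333. ] [ 750.2 -275.4    0. ]
capacitor 0.79 [238.1 374.3] [ 439.9 -370.4    0. ]
capacitor 0.55 [280.8 363.8] [ 330.7 -337.1    0. ]
station 0.21 [207.9 238.3] [525.5 -16.    0. ]
station 0.17 [123.2 160.6] [758.8 190.5   0. ]
0.8
```

View pics/scene0.png

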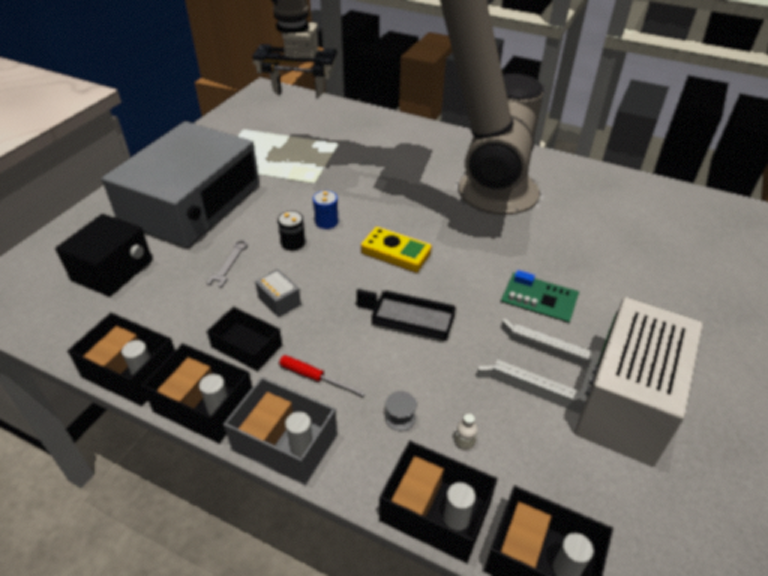

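View pics/top0.png

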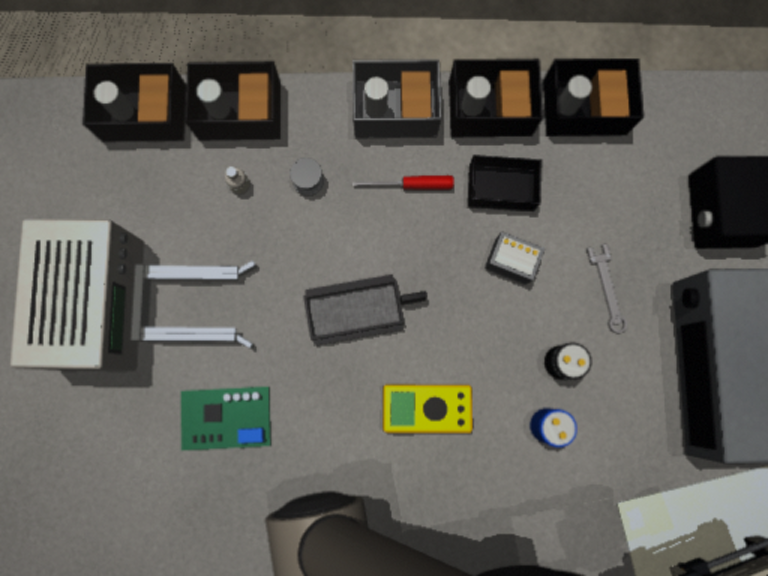

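The black capacitor is at about (569,360) in the 1.5x top picture and the blue look-alike at (554,427). The module is at (516,257), the tray at (354,308) with its tongue at the right end, and the bay rails span columns 148–240 at rows 272 and 333. Next I'll fit silhouettes to get exact poses.

```bash
cat > fit.py <<'E'
from h import *
from scipy.optimize import minimize
def box(x0,x1,y0,y1,z0,z1): return [(x,y,z) for x in(x0,x1) for y in(y0,y1) for z in(z0,z1)]
def cyl(r,z0,z1): return [(r*np.cos(a),r*np.sin(a),z) for a in np.linspace(0,6.28,40) for z in(z0,z1)]
M={"module":box(-30,30,-40,40,0,50),"capacitor":cyl(30,0,75),
 "tray":box(-39,39,-81,81,0,24)+box(-49,49,-77,77,12,18)+box(-6,6,-126,-81,4,50),
 "spool":cyl(28,0,46),"bin":box(-40,40,-60,60,0,50)}
S=4
def fill(p):
    m=np.zeros((384*S,512*S),np.uint8); h=cv2.convexHull(np.round((p+.5)*S-.5).astype(np.int32)); cv2.fillPoly(m,[h],1); return m
def pose(P,v): 
    c,s=np.cos(v[2]),np.sin(v[2]); P=np.array(P,float)
    return np.c_[c*P[:,0]-s*P[:,1]+v[0],s*P[:,0]+c*P[:,1]+v[1],P[:,2]+(v[3] if len(v)>3 else 0)]
def fit(q,v0,views,yaw=True,z=0):
    T=[]
    for n in views:
        c=cam(n); e=px(c,[[v0[0],v0[1],25]])[0]
        R=[r for r in trace(q,n) if r["mask"].sum()>20]
        if not R: print(q,n,"none"); continue
        r=min(R,key=lambda r:np.hypot(r["at"][1]-e[0],r["at"][0]-e[1]))
        ys,xs=np.where(r["mask"]); m=fill(np.r_[np.c_[xs-.5,ys-.5],np.c_[xs+.5,ys+.5],np.c_[xs-.5,ys+.5],np.c_[xs+.5,ys-.5]]); T.append((c,m))
    def cost(u):
        v=[u[0],u[1],u[2]/100 if yaw else v0[2],z]; k=0
        for c,m in T:
            f=fill(px(c,pose(M[q],v))); k+=1-(f&m).sum()/(f|m).sum()
        return k
    b=None
    s=np.array([v0[0],v0[1],v0[2]*100])
    for d in(8,4):
        r=minimize(cost,s,method="Nelder-Mead",options=dict(initial_simplex=np.array([s,s+[d,0,0],s+[0,d,0],s+[0,0,d*2]]),xatol=.1,fatol=1e-5)); s=r.x
    print(q,views,np.round([s[0],s[1],s[2]/100],3),"cost",round(r.fun,3),flush=True)
    return s
E
python3 - <<'E'
from fit import *
for vs in(["top"],["scene"],["top","scene"]):
    fit("module",[605,-289,-0.35],vs); fit("capacitor",[440,-370,0],vs,False); fit("tray",[535,-8,0.1],vs)
c=cam("top"); g=c["frame"].min(2)
for r0,r1 in((172,190),(214,230)):
    for col in range(102,157,9):
        k=g[r0:r1,col].astype(float); 
        b=k>(k.max()+np.median(k))/2 if k.max()>0 else k
        rows=np.where(k>150)[0]+r0
        if len(rows): print(col,rows.min(),rows.max(),w(c,[rows.min()-.5,col],34).round(1)[:2],w(c,[rows.max()+.5,col],34).round(1)[:2])
E
```

```text
module ['top'] [ 6.11662e+02 -2.89323e+02 -4.12000e-01] cost 0.063
capacitor ['top'] [ 4.30347e+02 -3.68511e+02  7.70000e-02] cost 0.04
tray ['top'] [ 5.28187e+02 -7.30800e+00  1.56000e-01] cost 0.027
module ['scene'] [ 6.05e+02 -2.89e+02 -3.50e-01] cost 1.0
capacitor ['scene'] [ 4.29671e+02 -3.68889e+02  2.25000e-01] cost 0.037
tray ['scene'] [ 5.27651e+02 -8.47800e+00  1.75000e-01] cost 0.039
module ['top', 'scene'] [ 6.11467e+02 -2.88836e+02 -3.97000e-01] cost 0.126
capacitor ['top', 'scene'] [ 4.30488e+02 -3.68808e+02  4.40000e-02] cost 0.096
tray ['top', 'scene'] [ 5.27027e+02 -7.47200e+00  1.73000e-01] cost 0.11
102 177 184 [608.6 331.9] [587.8 331.2]
111 177 184 [608.3 308.8] [587.4 308.1]
120 177 184 [607.9 285.6] [587.  285.1]
129 178 184 [604.9 262.5] [586.7 262. ]
138 178 185 [604.5 239.4] [583.7 238.9]
147 178 185 [604.1 216.3] [583.3 215.9]
156 178 185 [603.7 193.2] [582.9 192.9]
102 219 225 [500.5 328.5] [482.8 328. ]
111 218 225 [502.7 305.8] [482.4 305.2]
120 218 225 [502.3 283. ] [482.  282.5]
129 218 226 [501.9 260.1] [479.1 259.7]
138 218 226 [501.5 237.4] [478.7 236.9]
147 218 226 [501.2 214.6] [478.3 214.2]
156 219 220 [498.2 191.7] [493.2 191.7]
```

```bash
python3 - <<'E'
from fit import *
o=get_obs(); print(o["time"],o["tool_pos"],o["tcp_rot"],o["grip_width"])
R=cv2.Rodrigues
from scipy.spatial.transform import Rotation as Ro
print(Ro.from_euler("xyz",o["tcp_rot"]).as_matrix().round(3))
c=cam("top"); e=px(c,[[611,-289,50]])[0]; print(e)
m=np.zeros((384,512),bool); y,x=int(e[1]),int(e[0]); 
g=c["frame"].min(2); s=np.zeros_like(m); s[y-22:y+22,x-25:x+25]=1
ys,xs=np.where((c["frame"].max(2)>150)&s)
P=np.array([w(c,[a,b],52)[:2] for a,b in zip(ys,xs)],np.float32); print(len(P),cv2.minAreaRect(P))
for _ in range(1):
  r=max(trace("module","top"),key=lambda r:r["p"]); ys,xs=np.where(r["mask"])
  P=np.array([w(c,[a,b],52)[:2] for a,b in zip(ys,xs)],np.float32); print(r["p"],len(P),cv2.minAreaRect(P),P.mean(0))
E
```

```text
2.05 [ 159.58052149 -500.18153162  240.71755767] [ 3.14152328e+00 -1.70143196e-05  3.08789320e-01] 91.63467237245973
[[ 0.953  0.304  0.   ]
 [ 0.304 -0.953 -0.   ]
 [ 0.     0.    -1.   ]]
[344.48002691 170.56543595]
446 ((611.8994140625, -288.7286376953125), (66.21839141845703, 45.69541549682617), 67.56494903564453)
0.84 843 ((606.281005859375, -284.03778076171875), (84.55438232421875, 69.9231948852539), 66.7664794921875) [ 607.4247  -283.63867]
```

play_rows(rows=[[[0.95,0.44,0],[0,0,0.52]],[[0.95,0.44,0],[0,0,0.52]],[[0.95,0.44,0],[0,0,0.52]],[[0.95,0.44,0],[0,0,0.52]],[[0.95,0.44,0],[0,0,0.52]],[[0.95,0.44,0],[0,0,0.52]],[[0.95,0.44,0],[0,0,0.52]],[[0.95,0.44,0],[0,0,0.52]],[[0.95,0.44,0],[0,0,0.52]],[[0.95,0.44,0],[0,0,0.52]],[[0.95,0.44,0],[0,0,0.52]],[[0.95,0.44,0],[0,0,0.53]]], hand=1)

```text
time: 3.65
tool_pos: [502.5, -341.3, 240.7]
tcp_rot: [3.142, 0.0, 1.184]
contact_force: [-0.1, -0.6, -0.1]
grip_width: 91.8
finger_force: 0.0
```

play_rows(rows=[[[0.9,0.44,-0.3],[0,0,0]],[[0.9,0.44,-0.6],[0,0,0]],[[0.9,0.44,-0.9],[0,0,0]],[[0.96,0.43,-0.9],[0,0,0]],[[0,0,-0.9],[0,0,0]],[[0,0,-0.7],[0,0,0]],[[0,0,0],[0,0,0]],[[0,0,0],[0,0,0]]])

```text
time: 4.65
tool_pos: [611.8, -289.7, 112.8]
tcp_rot: [3.14, 0.0, 1.181]
contact_force: [0.2, 0.6, -0.6]
grip_width: 91.6
finger_force: 0.0
```

play_rows(rows=[[[0,0,-0.8],[0,0,0]],[[0,0,-0.7],[0,0,0]],[[0,0,-0.5],[0,0,0]],[[0,0,-0.5],[0,0,0]],[[0,0,0],[0,0,0]],[[0,0,0],[0,0,0]]])

```text
time: 5.4
tool_pos: [611.8, -289.6, 37.4]
tcp_rot: [3.14, 0.0, 1.181]
contact_force: [-0.1, -0.5, 0.3]
grip_width: 91.7
finger_force: 0.0
```

play_rows(rows=[[[0,0,0],[0,0,0]],[[0,0,0],[0,0,0]],[[0,0,0],[0,0,0]],[[0,0,0],[0,0,0]],[[0,0,0],[0,0,0]],[[0,0,0],[0,0,0]]], hand=-1)

```text
time: 6.15
tool_pos: [611.5, -289.4, 36.9]
tcp_rot: [3.141, 0.0, 1.181]
contact_force: [1.7, -0.1, 1.8]
grip_width: 59.6
finger_force: 30.0
```

```bash
python3 - <<'E'
from fit import *
im=[]
for n in("top","scene"):
    c=cam(n); b=c["frame"][:,:,::-1].copy(); s=5
    e=px(c,[[530,-15,10]])[0].astype(int); x0,y0=e[0]-40,e[1]-36
    k=cv2.resize(b[y0:y0+75,x0:x0+80],None,fx=s*2,fy=s*2,interpolation=cv2.INTER_CUBIC); k=cv2.convertScaleAbs(k,alpha=1.8)
    v=[527.3,-7.6,0.165]
    for a,h,d,col in((39,24,81,(0,255,0)),(34,24,76,(0,255,255)),(34,5,76,(0,0,255))):
        q=px(c,pose([(-a,-d,h),(a,-d,h),(a,d,h),(-a,d,h)],v)); q=((q-[x0,y0]+.5)*s*2).astype(np.int32)
        cv2.polylines(k,[q],True,col,1)
    im.append(k)
cv2.imwrite("pics/tray1.png",cv2.resize(np.vstack(im),None,fx=.5,fy=.5)[:, :]) ; 
cv2.imwrite("pics/tray1.png",cv2.resize(im[0],(800,750))[50:650])
cv2.imwrite("pics/tray2.png",cv2.resize(im[1],(800,750))[50:650])
E
```

```text
(no output)
```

View pics/tray1.png

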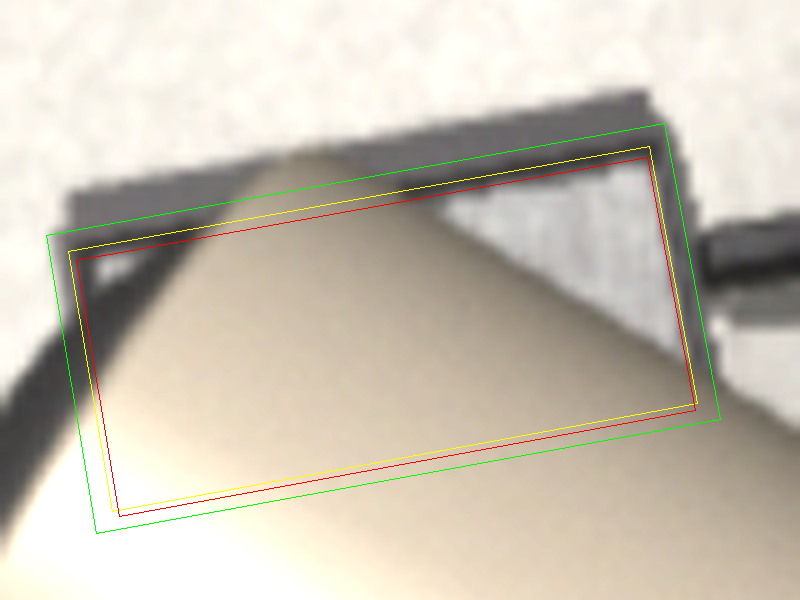

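View pics/tray2.png

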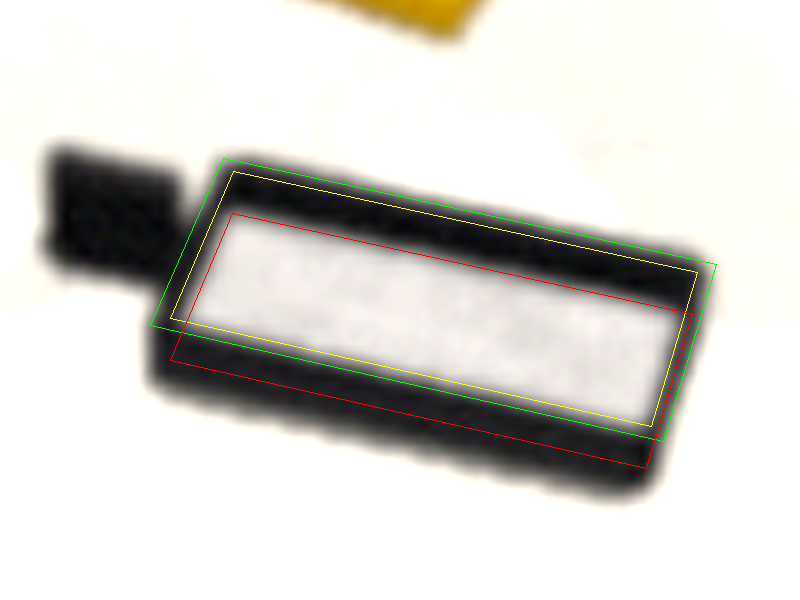

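The tray fit matches the lining edges in both views, with the floor edges (red) and near rim (yellow) coinciding. Next, lift and carry.

play_rows(rows=[[[0,0,0.5],[0,0,0]],[[0,0,1],[0,0,0]],[[-0.26,0.83,1],[0,0,0.4]],[[-0.26,0.83,0],[0,0,0.4]],[[-0.26,0.83,0],[0,0,0.4]],[[-0.26,0.83,0],[0,0,0.4]],[[-0.26,0.83,0],[0,0,0.4]],[[-0.26,0.83,0],[0,0,0.4]],[[-0.26,0.83,0],[0,0,0.4]],[[-0.26,0.83,0],[0,0,0.4]],[[-0.26,0.83,0],[0,0,0.4]],[[-0.29,0.83,0],[0,0,0.37]]])

```text
time: 7.75
tool_pos: [532.1, -39.5, 112.4]
tcp_rot: [3.141, 0.0, 1.737]
contact_force: [-0.3, 1.2, -2.1]
grip_width: 60.0
finger_force: 30.0
```

play_rows(rows=[[[0,0,-0.5],[0,0,0]],[[0,0,0],[0,0,0]],[[0,0,0],[0,0,0]]])

```text
time: 8.12
tool_pos: [532.8, -41.1, 96.7]
tcp_rot: [3.142, 0.0, 1.735]
contact_force: [0.3, 0.0, -1.7]
grip_width: 59.8
finger_force: 30.0
```

```bash
python3 - <<'E'
from fit import *
c=cam("scene"); b=c["frame"][:,:,::-1].copy()
o=get_obs(); p=o["tool_pos"]; print(p,o["tcp_rot"])
e=px(c,[[530,-20,40]])[0].astype(int); x0,y0=e[0]-45,e[1]-34; s=8.5
k=cv2.convertScaleAbs(cv2.resize(b[y0:y0+68,x0:x0+90],None,fx=s,fy=s,interpolation=cv2.INTER_CUBIC),alpha=1.8)
v=[527.2,-7.8,0.165]
def dr(P,v,col):
    q=((px(c,pose(P,v))-[x0,y0]+.5)*s-.5).astype(np.int32); cv2.polylines(k,[q],True,col,1)
dr([(-34,-76,24),(34,-76,24),(34,76,24),(-34,76,24)],v,(0,255,255))
for h in(0,52): dr([(-30,-40,h),(30,-40,h),(30,40,h),(-30,40,h)],[p[0],p[1],o["tcp_rot"][2]-np.pi/2,p[2]-37.2],(0,255,0))
cv2.imwrite("pics/mod.png",k)
E
```

```text
[532.86167885 -41.06949097  96.89672767] [3.14118328e+00 2.99356028e-04 1.73462611e+00]
```

View pics/mod.png

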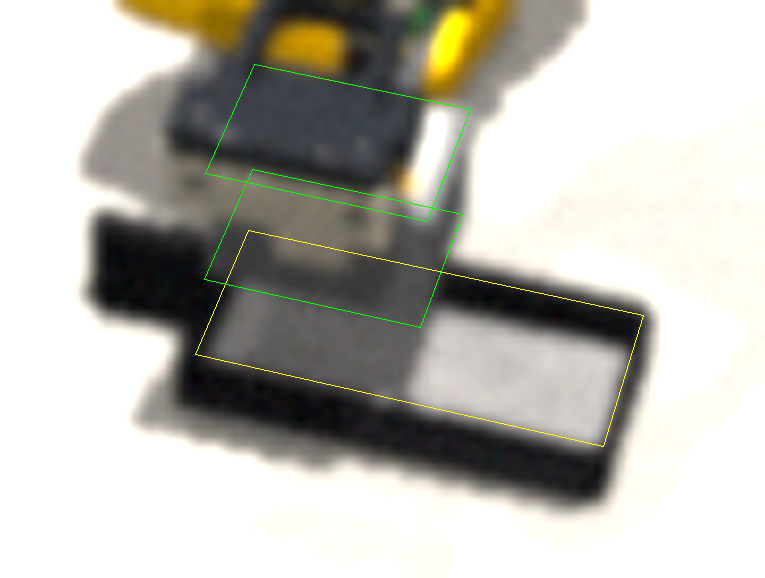

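The module hangs in line over the tongue end of the tray, with the overlay matching the plate's right edge at about (455,110). Now lower it and release.

play_rows(rows=[[[0,0,-0.5],[0,0,0]],[[0,0,-0.5],[0,0,0]],[[0,0,-0.3],[0,0,0]],[[0,0,-0.2],[0,0,0]],[[0,0,-0.2],[0,0,0]],[[0,0,-0.1],[0,0,0]],[[0,0,0],[0,0,0]],[[0,0,0],[0,0,0]]])

```text
time: 9.18
tool_pos: [532.7, -40.3, 43.0]
tcp_rot: [3.141, 0.0, 1.736]
contact_force: [-0.7, -0.2, -1.9]
grip_width: 59.9
finger_force: 30.0
```

play_rows(rows=[[[0,0,-0.04],[0,0,0]],[[0,0,0],[0,0,0]]])

```text
time: 9.43
tool_pos: [532.7, -40.3, 41.9]
tcp_rot: [3.141, 0.0, 1.736]
contact_force: [0.7, 0.9, 1.7]
grip_width: 59.9
finger_force: 30.0
```

play_rows(rows=[[[0,0,0],[0,0,0]],[[0,0,0],[0,0,0]],[[0,0,0],[0,0,0]],[[0,0,0],[0,0,0]],[[0,0,0],[0,0,0]]], hand=1)

```text
time: 10.05
tool_pos: [532.5, -40.3, 41.5]
tcp_rot: [3.141, -0.0, 1.736]
contact_force: [0.4, -0.3, -0.2]
grip_width: 91.3
finger_force: 0.0
```

play_rows(rows=[[[0,0,0.5],[0,0,0]],[[0,0,1],[0,0,0]],[[0,0,1],[0,0,0]],[[0,0,1],[0,0,0]]])

```text
time: 10.55
tool_pos: [532.6, -40.3, 148.6]
tcp_rot: [3.14, 0.0, 1.736]
contact_force: [-0.2, -0.2, -0.1]
grip_width: 91.9
finger_force: 0.0
```

play_rows(rows=[[[-0.28,-0.91,0],[0,0,0.37]],[[-0.28,-0.91,0],[0,0,0.37]],[[-0.28,-0.91,0],[0,0,0.37]],[[-0.28,-0.91,0],[0,0,0.37]],[[-0.28,-0.91,0],[0,0,0.37]],[[-0.28,-0.91,0],[0,0,0.37]],[[-0.28,-0.91,0],[0,0,0.37]],[[-0.28,-0.91,0],[0,0,0.37]],[[-0.28,-0.91,0],[0,0,0.37]],[[-0.28,-0.91,0],[0,0,0.37]],[[-0.28,-0.91,0],[0,0,0.37]],[[-0.32,-0.94,0],[0,0,0.37]]])

```text
time: 12.05
tool_pos: [430.3, -369.7, 147.7]
tcp_rot: [3.142, 0.001, 2.358]
contact_force: [-0.9, 0.0, -0.3]
grip_width: 91.6
finger_force: 0.0
```

```bash
python3 - <<'E'
from fit import *
print(get_obs()["tool_pos"])
fit("module",[533,-40,0.165],["scene","top"],z=5)
fit("module",[533,-40,0.165],["scene"],z=5)
fit("capacitor",[430,-368,0],["scene"],False)
for n in("top","scene"):
  c=cam(n);
  for r in pinpoint("capacitor",n)+pinpoint("module",n): print(n,round(r["p"],2),w(c,r["at"],0),w(c,r["at"],5))
E
```

```text
[ 430.27468339 -369.74441604  147.72908359]
module ['scene', 'top'] [ 5.30343e+02 -3.95130e+01  1.45000e-01] cost 0.19
module ['scene'] [ 5.24666e+02 -4.16340e+01  1.75000e-01] cost 0.101
capacitor ['scene'] [ 4.30316e+02 -3.69586e+02  9.60000e-02] cost 0.042
top 0.62 [ 327.30676977 -330.67642656    0.        ] [ 327.62996438 -329.39692915    5.        ]
top 0.58 [ 427.82823576 -364.2208156     0.        ] [ 427.70133666 -362.79112024    5.        ]
top 0.98 [533.87285741 -39.47772045   0.        ] [533.27113418 -39.50209087   5.        ]
scene 0.59 [ 3.27231281e+02 -3.43527124e+02 -1.13686838e-13] [ 332.68899762 -340.02739169    5.        ]
scene 0.56 [ 418.87651479 -373.94850021    0.        ] [ 423.84610627 -370.28673613    5.        ]
scene 0.79 [ 5.27983751e+02 -3.98753999e+01 -1.13686838e-13] [532.37221092 -37.99299015   5.        ]
```

play_rows(rows=[[[0,0,-0.8],[0,0,0]],[[0,0,-0.8],[0,0,0]],[[0,0,-0.6],[0,0,0]],[[0,0,-0.6],[0,0,0]],[[0,0,-0.45],[0,0,0]],[[0,0,0],[0,0,0]],[[0,0,0],[0,0,0]]])

```text
time: 13.62
tool_pos: [430.8, -369.1, 49.6]
tcp_rot: [3.142, 0.001, 2.356]
contact_force: [0.2, 0.6, -0.1]
grip_width: 92.0
finger_force: 0.0
```

play_rows(rows=[[[0,0,0],[0,0,0]],[[0,0,0],[0,0,0]],[[0,0,0],[0,0,0]],[[0,0,0],[0,0,0]],[[0,0,0],[0,0,0]],[[0,0,0],[0,0,0]]], hand=-1)

```text
time: 14.38
tool_pos: [430.7, -368.7, 49.2]
tcp_rot: [3.141, 0.0, 2.356]
contact_force: [1.3, 1.0, 3.5]
grip_width: 59.2
finger_force: 30.0
```

play_rows(rows=[[[0,0,0.5],[0,0,0]],[[0,0,1],[0,0,0]],[[0,0,1],[0,0,0]],[[0.2,0.89,0.5],[0,0,-0.3]],[[0.2,0.89,0],[0,0,-0.3]],[[0.2,0.89,0],[0,0,-0.3]],[[0.2,0.89,0],[0,0,-0.3]],[[0.2,0.89,0],[0,0,-0.3]],[[0.2,0.89,0],[0,0,-0.3]],[[0.2,0.89,0],[0,0,-0.3]],[[0.2,0.89,0],[0,0,-0.3]],[[0.2,0.89,0],[0,0,-0.3]]])

```text
time: 15.88
tool_pos: [484.5, -127.8, 139.7]
tcp_rot: [3.142, 0.0, 1.977]
contact_force: [-0.2, -0.3, -2.3]
grip_width: 59.8
finger_force: 30.0
```

play_rows(rows=[[[0.2,0.89,0],[0,0,-0.3]],[[0.2,0.89,0],[0,0,-0.3]],[[0.2,0.89,0],[0,0,-0.3]],[[0.2,0.89,0],[0,0,-0.3]],[[0.2,0.89,0],[0,0,-0.3]],[[0.2,0.89,0],[0,0,-0.24]],[[0,0,-1],[0,0,0]],[[0,0,0],[0,0,0]],[[0,0,0],[0,0,0]]])

```text
time: 17.0
tool_pos: [520.8, 31.4, 110.0]
tcp_rot: [3.141, 0.0, 1.735]
contact_force: [-0.1, -0.4, -2.6]
grip_width: 60.3
finger_force: 30.0
```

```bash
python3 - <<'E'
from fit import *
c=cam("scene"); b=c["frame"][:,:,::-1].copy()
o=get_obs(); p=o["tool_pos"]; print(p,o["tcp_rot"])
e=px(c,[[530,-10,40]])[0].astype(int); x0,y0=e[0]-45,e[1]-37; s=8.5
k=cv2.convertScaleAbs(cv2.resize(b[y0:y0+68,x0:x0+90],None,fx=s,fy=s,interpolation=cv2.INTER_CUBIC),alpha=1.8)
v=[527.2,-7.8,0.165]
def dr(P,v,col):
    q=((px(c,pose(P,v))-[x0,y0]+.5)*s-.5).astype(np.int32); cv2.polylines(k,[q],True,col,1)
dr([(-34,-76,24),(34,-76,24),(34,76,24),(-34,76,24)],v,(0,255,255))
dr([(-30,-40,52),(30,-40,52),(30,40,52),(-30,40,52)],[532.6,-40.3,.165,5],(0,255,0))
for h in(0,75): dr([(30*np.cos(a),30*np.sin(a),h) for a in np.arange(0,6.3,.2)],[p[0],p[1],0,p[2]-49.2],(0,0,255))
cv2.imwrite("pics/cap.png",k)
E
```

```text
[521.04634626  31.28992761 110.17829184] [3.14006678e+00 5.15090078e-04 1.73526822e+00]
```

View pics/cap.png

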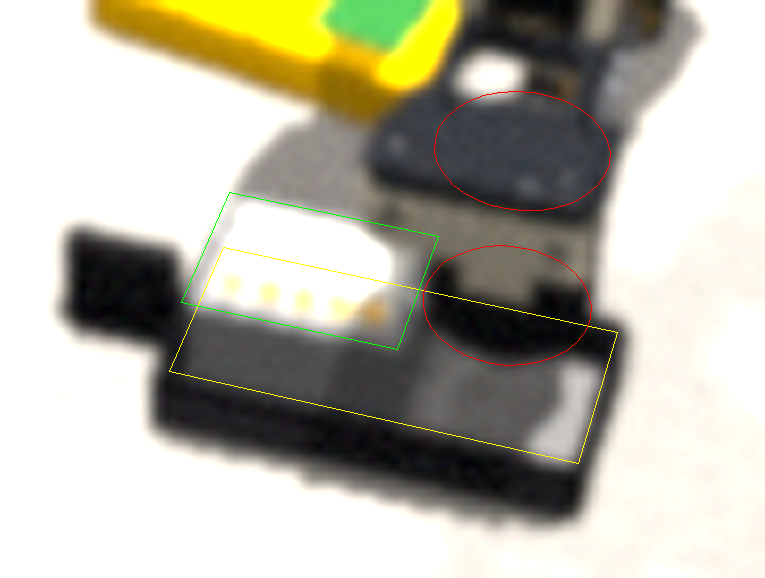

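The module sits square in the tray at about (300,270), and the can's base is over the free end at (505,305). I'll nudge it +2 mm along y and lower it.

play_rows(rows=[[[-0.02,0.07,-0.4],[0,0,0]],[[0,0,-0.5],[0,0,0]],[[0,0,-0.4],[0,0,0]],[[0,0,-0.3],[0,0,0]],[[0,0,-0.17],[0,0,0]],[[0,0,0],[0,0,0]],[[0,0,0],[0,0,0]]])

```text
time: 17.92
tool_pos: [520.2, 33.8, 56.3]
tcp_rot: [3.141, 0.0, 1.736]
contact_force: [-0.0, -0.4, -1.0]
grip_width: 59.3
finger_force: 30.0
```

play_rows(rows=[[[0,0,-0.07],[0,0,0]],[[0,0,0],[0,0,0]],[[0,0,0],[0,0,0]]])

```text
time: 18.3
tool_pos: [520.3, 33.8, 54.2]
tcp_rot: [3.14, 0.0, 1.736]
contact_force: [0.1, 0.6, 2.0]
grip_width: 59.4
finger_force: 30.0
```

play_rows(rows=[[[0,0,0],[0,0,0]],[[0,0,0],[0,0,0]],[[0,0,0],[0,0,0]],[[0,0,0],[0,0,0]],[[0,0,0],[0,0,0]]], hand=1)

```text
time: 18.92
tool_pos: [519.9, 33.8, 53.8]
tcp_rot: [3.142, 0.0, 1.736]
contact_force: [0.8, -0.0, -0.2]
grip_width: 91.6
finger_force: 0.0
```

play_rows(rows=[[[0,0,0.5],[0,0,0]],[[0,0,1],[0,0,0]],[[0,0,1],[0,0,0]],[[0.12,-0.7,0],[0,0,0]],[[0.12,-0.7,0],[0,0,0]],[[0.12,-0.7,0],[0,0,0]],[[0.12,-0.7,0],[0,0,0]],[[0.12,-0.7,0],[0,0,0]],[[0.12,-0.7,0],[0,0,0]],[[0,0,0],[0,0,0]]])

```text
time: 20.18
tool_pos: [541.7, -93.9, 128.8]
tcp_rot: [3.141, 0.0, 1.734]
contact_force: [1.0, 0.4, 0.6]
grip_width: 91.6
finger_force: 0.0
```

```bash
python3 - <<'E'
from fit import *
print(get_obs()["tool_pos"])
fit("capacitor",[520,33,0],["scene"],False,z=5)
fit("module",[533,-40,.165],["scene"],z=5)
c=cam("scene"); save(c,"pics/s2.png")
for q,z in(("tray",0),("module",5),("capacitor",5),("tray_grip",40)):
  for r in pinpoint(q,"scene")[:2]: print(q,round(r["p"],2),w(c,r["at"],z))
E
```

```text
[541.71947039 -93.86409898 128.76594736]
capacitor ['scene'] [5.17746e+02 3.27100e+01 8.60000e-02] cost 0.069
module ['scene'] [ 5.26289e+02 -4.14210e+01  1.97000e-01] cost 0.081
tray 0.84 [541.73826608  -3.74719357   0.        ]
tray 0.43 [777.32174493  67.73876504   0.        ]
module 0.89 [545.25537964 -37.53494439   5.        ]
capacitor 0.93 [ 341.88291634 -332.98382309    5.        ]
capacitor 0.56 [519.61820264  39.17031882   5.        ]
tray_grip 0.64 [789.9310072   71.15792357  40.        ]
tray_grip 0.6 [ 545.96267785 -119.20362946   40.        ]
```

View pics/s2.png

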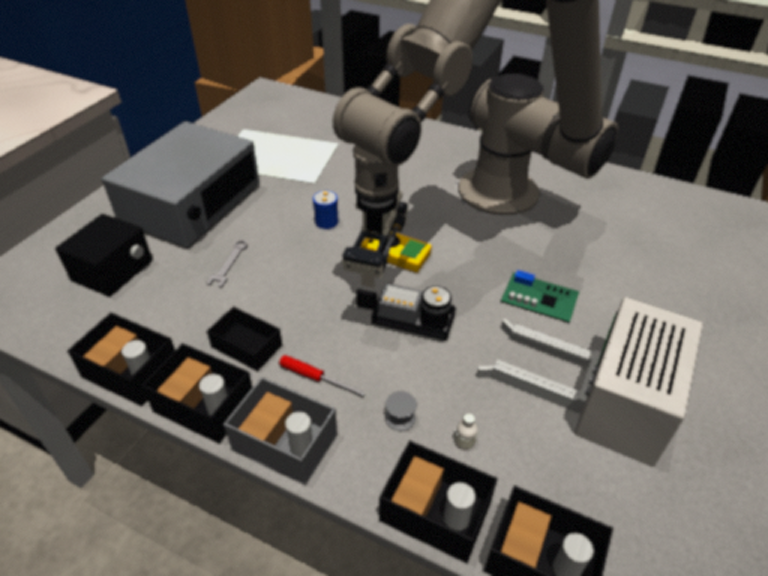

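Both parts stand in the tray: the module at about (400,305) and the can at (437,300). Now grip the tongue.

play_rows(rows=[[[0.09,-0.55,0],[0,0,0]],[[0,0,-0.8],[0,0,0]],[[0,0,-0.8],[0,0,0]],[[0,0,-0.6],[0,0,0]],[[0,0,-0.6],[0,0,0]],[[0,0,-0.36],[0,0,0]],[[0,0,0],[0,0,0]]])

```text
time: 21.5
tool_pos: [543.9, -109.1, 33.5]
tcp_rot: [-3.141, -0.0, 1.735]
contact_force: [-0.6, 0.1, 0.4]
grip_width: 92.0
finger_force: 0.0
```

play_rows(rows=[[[0,0,0],[0,0,0]],[[0,0,0],[0,0,0]],[[0,0,0],[0,0,0]],[[0,0,0],[0,0,0]],[[0,0,0],[0,0,0]],[[0,0,0],[0,0,0]],[[0,0,0],[0,0,0]],[[0,0,0],[0,0,0]]], hand=-1)

```text
time: 22.5
tool_pos: [544.2, -108.7, 34.0]
tcp_rot: [3.142, 0.0, 1.736]
contact_force: [0.9, 0.4, 0.7]
grip_width: 16.4
finger_force: 0.0
```

```bash
python3 - <<'E'
from fit import *
o=get_obs(); print(o["time"],o["tool_pos"],o["tcp_rot"],o["contact_force"],o["moment"])
fit("capacitor",[520,33,0],["scene"],False,z=5)
c=cam("scene")
for q in("home","mouth","station"):
  for r in pinpoint(q,"scene")[:2]: print(q,round(r["p"],2),w(c,r["at"],0))
# rails overlay
b=c["frame"][:,:,::-1].copy(); s=6; e=px(c,[[535,180,20]])[0].astype(int); x0,y0=e[0]-65,e[1]-48
k=cv2.convertScaleAbs(cv2.resize(b[y0:y0+98,x0:x0+130],None,fx=s,fy=s,interpolation=cv2.INTER_CUBIC),alpha=1.4)
for X in(-43,43,-52,52):
  for h in (34,):
    q=((px(c,pose([(X,-78,h),(X,81,h)],[544,261,-.036]))-[x0,y0]+.5)*s-.5).astype(np.int32); cv2.polylines(k,[q],False,(0,0,255),1)
q=((px(c,pose([(-39,-81,24),(39,-81,24),(39,81,24),(-39,81,24)],[527.2,-7.8,.165]))-[x0,y0]+.5)*s-.5).astype(np.int32); cv2.polylines(k,[q],True,(0,255,0),1)
cv2.imwrite("pics/bay.png",k)
E
```

```text
22.5 [ 544.19400092 -108.66928322   34.03002468] [3.14150152e+00 2.95203204e-05 1.73587249e+00] [0.94286824 0.35283725 0.66555331] [-0.03022114 -0.05770787  0.0231241 ]
capacitor ['scene'] [5.17728e+02 3.31850e+01 8.30000e-02] cost 0.075
home 0.66 [553.23978028 257.09647886   0.        ]
home 0.49 [749.4088133  195.17909807   0.        ]
mouth 0.65 [527.68045193 166.83000288   0.        ]
mouth 0.22 [ 7.53590114e+02  1.92240492e+02 -1.13686838e-13]
station 0.63 [546.62487874 271.93570407   0.        ]
```

View pics/bay.png

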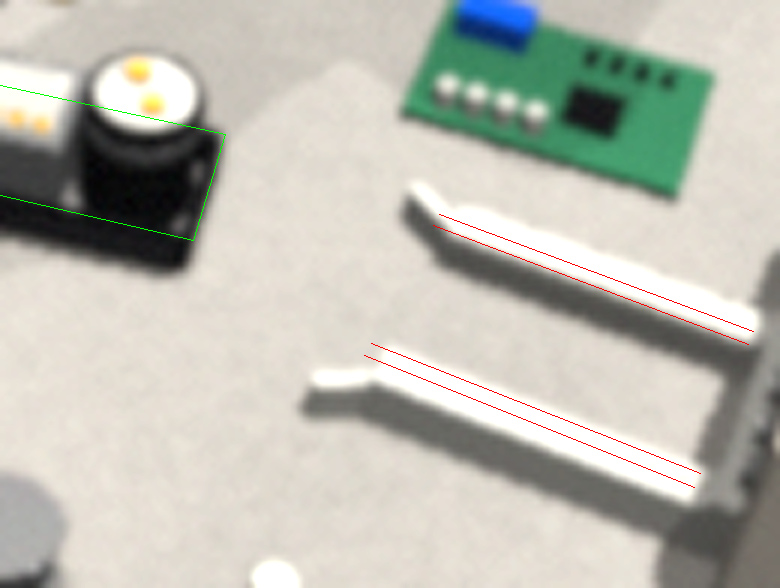

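Rails line up with the overlay to within about 2 mm (upper rail from (437,215), lower from (385,347)). The bay axis is near x=543.5, yaw -0.036. Next I'll finish the grip, then align the tray with the bay.

play_rows(rows=[[[0,0,0],[0,0,0]],[[0,0,0],[0,0,0]],[[0,0,0],[0,0,0]]])

```text
time: 23.18
tool_pos: [544.3, -108.7, 34.0]
tcp_rot: [3.141, 0.0, 1.736]
contact_force: [1.4, 0.4, -2.4]
grip_width: 11.7
finger_force: 30.0
```

play_rows(rows=[[[-0.05,0,0],[0,0,-0.14]],[[-0.05,0,0],[0,0,-0.14]],[[-0.05,0,0],[0,0,-0.14]],[[-0.05,0,0],[0,0,-0.14]],[[-0.05,0,0],[0,0,-0.14]],[[-0.05,0,0],[0,0,-0.14]],[[-0.05,0,0],[0,0,-0.15]],[[-0.05,0,0],[0,0,-0.15]],[[-0.04,0,0],[0,0,-0.15]],[[-0.03,0,0],[0,0,-0.15]],[[0,0,0],[0,0,0]]])

```text
time: 24.55
tool_pos: [529.7, -108.6, 34.0]
tcp_rot: [-3.141, -0.0, 1.534]
contact_force: [-3.5, 1.4, 2.9]
grip_width: 11.7
finger_force: 30.0
```

```bash
python3 - <<'E'
from fit import *
M["tray"]=M["tray"]+pose(M["capacitor"],[0,42,0,5]).tolist()+pose(M["module"],[0,-33,0,5]).tolist()
c=cam("scene"); save(c,"pics/s3.png")
b=c["frame"][:,:,::-1].copy(); s=6; e=px(c,[[535,60,20]])[0].astype(int); x0,y0=e[0]-65,e[1]-48
k=cv2.convertScaleAbs(cv2.resize(b[y0:y0+98,x0:x0+130],None,fx=s,fy=s,interpolation=cv2.INTER_CUBIC),alpha=1.4)
o=get_obs(); p=o["tool_pos"]; yaw=o["tcp_rot"][2]-np.pi/2; T=[p[0]-103*np.sin(yaw),p[1]+103*np.cos(yaw),yaw]; print(p,T)
def dr(P,v,col):
    q=((px(c,pose(P,v))-[x0,y0]+.5)*s-.5).astype(np.int32); cv2.polylines(k,[q],True,col,1)
dr([(-39,-81,24),(39,-81,24),(39,81,24),(-39,81,24)],T,(0,255,0))
dr([(-49,-77,18),(49,-77,18),(49,77,18),(-49,77,18)],T,(255,0,255))
dr([(-43,-78,34),(43,-78,34),(43,81,34),(-43,81,34)],[543.5,262,-.036],(0,0,255))
cv2.imwrite("pics/al.png",k)
E
```

```text
[ 529.6944176  -108.57072619   34.03954539] [np.float64(533.4249344384333), np.float64(-5.638305426361498), np.float64(-0.036226533303754804)]
```

View pics/al.png

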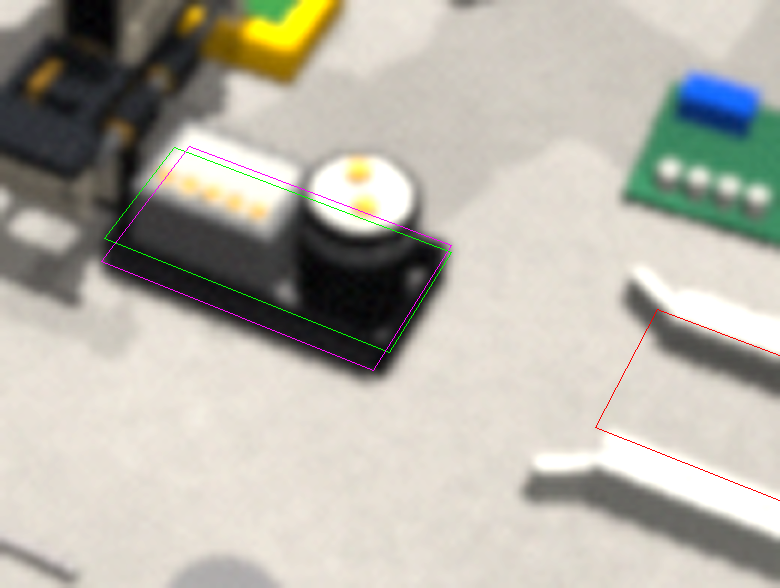

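The tray is in line with the bay, its front edge at about (420,310) and the funnel mouth starting at (535,465)/(635,270). Slide in gently.

play_rows(rows=[[[0.02,0.2,0],[0,0,0]],[[0.015,0.3,0],[0,0,0]],[[0.015,0.4,0],[0,0,0]],[[0.015,0.4,0],[0,0,0]],[[0.015,0.4,0],[0,0,0]],[[0.015,0.4,0],[0,0,0]],[[0.015,0.4,0],[0,0,0]],[[0.015,0.3,0],[0,0,0]],[[0.01,0.2,0],[0,0,0]],[[0,0,0],[0,0,0]]])

```text
time: 25.85
tool_pos: [534.1, -17.5, 34.0]
tcp_rot: [-3.142, -0.001, 1.535]
contact_force: [0.3, 2.8, -0.1]
grip_width: 12.2
finger_force: 30.0
```

play_rows(rows=[[[0.01,0.2,0],[0,0,0]],[[0.01,0.3,0],[0,0,0]],[[0.01,0.3,0],[0,0,0]],[[0.01,0.3,0],[0,0,0]],[[0.01,0.3,0],[0,0,0]],[[0,0,0],[0,0,0]]])

```text
time: 26.6
tool_pos: [535.6, 24.8, 34.0]
tcp_rot: [3.142, -0.001, 1.535]
contact_force: [0.0, 3.1, -1.4]
grip_width: 12.1
finger_force: 30.0
```

play_rows(rows=[[[0.01,0.2,0],[0,0,0]],[[0.01,0.3,0],[0,0,0]],[[0.01,0.3,0],[0,0,0]],[[0.01,0.3,0],[0,0,0]],[[0.01,0.3,0],[0,0,0]],[[0.01,0.3,0],[0,0,0]],[[0.01,0.3,0],[0,0,0]],[[0,0,0],[0,0,0]]])

```text
time: 27.6
tool_pos: [537.7, 84.8, 34.0]
tcp_rot: [3.141, -0.001, 1.535]
contact_force: [0.0, 3.5, -0.9]
grip_width: 11.8
finger_force: 30.0
```

play_rows(rows=[[[0.01,0.2,0],[0,0,0]],[[0.01,0.3,0],[0,0,0]],[[0.01,0.3,0],[0,0,0]],[[0.01,0.3,0],[0,0,0]],[[0.01,0.2,0],[0,0,0]],[[0,0,0],[0,0,0]]])

```text
time: 28.35
tool_pos: [539.2, 123.6, 34.0]
tcp_rot: [3.141, -0.001, 1.535]
contact_force: [0.3, 3.2, -2.0]
grip_width: 12.0
finger_force: 30.0
```

play_rows(rows=[[[0.01,0.2,0],[0,0,0]],[[0.01,0.2,0],[0,0,0]],[[0.01,0.2,0],[0,0,0]],[[0.01,0.2,0],[0,0,0]],[[0,0.1,0],[0,0,0]],[[0,0,0],[0,0,0]]])

```text
time: 29.1
tool_pos: [540.5, 150.0, 34.1]
tcp_rot: [3.141, -0.001, 1.535]
contact_force: [0.2, 0.3, -1.1]
grip_width: 11.5
finger_force: 30.0
```

play_rows(rows=[[[0,0.1,0],[0,0,0]],[[0,0.1,0],[0,0,0]],[[0,0,0],[0,0,0]]])

```text
time: 29.48
tool_pos: [540.4, 155.6, 34.0]
tcp_rot: [3.141, -0.0, 1.535]
contact_force: [0.8, -2.0, -2.0]
grip_width: 11.8
finger_force: 30.0
```

play_rows(rows=[[[0,0.1,0],[0,0,0]],[[0,0.05,0],[0,0,0]],[[0,0,0],[0,0,0]]])

```text
time: 29.85
tool_pos: [540.4, 160.1, 34.0]
tcp_rot: [3.141, -0.0, 1.535]
contact_force: [0.0, -2.3, -0.5]
grip_width: 12.1
finger_force: 30.0
```

play_rows(rows=[[[0,0.07,0],[0,0,0]],[[0,0.07,0],[0,0,0]],[[0,0,0],[0,0,0]]])

```text
time: 30.22
tool_pos: [540.4, 164.4, 34.0]
tcp_rot: [3.141, -0.0, 1.535]
contact_force: [-0.7, -1.0, -1.5]
grip_width: 11.9
finger_force: 30.0
```

play_rows(rows=[[[0,0.07,0],[0,0,0]],[[0,0.07,0],[0,0,0]],[[0,0,0],[0,0,0]]])

```text
time: 30.6
tool_pos: [541.0, 166.6, 34.2]
tcp_rot: [3.141, 0.002, 1.535]
contact_force: [2.0, -11.4, -0.1]
grip_width: 11.5
finger_force: 30.0
```

play_rows(rows=[[[0,0.05,0],[0,0,0]],[[0,0,0],[0,0,0]],[[0,0,0],[0,0,0]]])

```text
time: 30.98
tool_pos: [541.3, 166.8, 34.3]
tcp_rot: [3.14, 0.004, 1.535]
contact_force: [2.6, -18.5, -0.0]
grip_width: 12.2
finger_force: 30.0
```

```bash
python3 - <<'E'
from fit import *
o=get_obs(); p=o["tool_pos"]; yaw=o["tcp_rot"][2]-np.pi/2; T=[p[0]-103*np.sin(yaw),p[1]+103*np.cos(yaw),yaw]; print(T)
c=cam("scene"); b=c["frame"][:,:,::-1].copy(); s=6; e=px(c,[[545,230,20]])[0].astype(int); x0,y0=e[0]-65,e[1]-50
k=cv2.convertScaleAbs(cv2.resize(b[y0:y0+98,x0:x0+130],None,fx=s,fy=s,interpolation=cv2.INTER_CUBIC),alpha=1.4)
q=((px(c,pose([(-39,-81,24),(39,-81,24),(39,81,24),(-39,81,24)],T))-[x0,y0]+.5)*s-.5).astype(np.int32); cv2.polylines(k,[q],True,(0,255,0),1)
cv2.imwrite("pics/home.png",k)
E
```

```text
[np.float64(544.9476800516934), np.float64(269.74883155533604), np.float64(-0.0355503114439748)]
```

View pics/home.png

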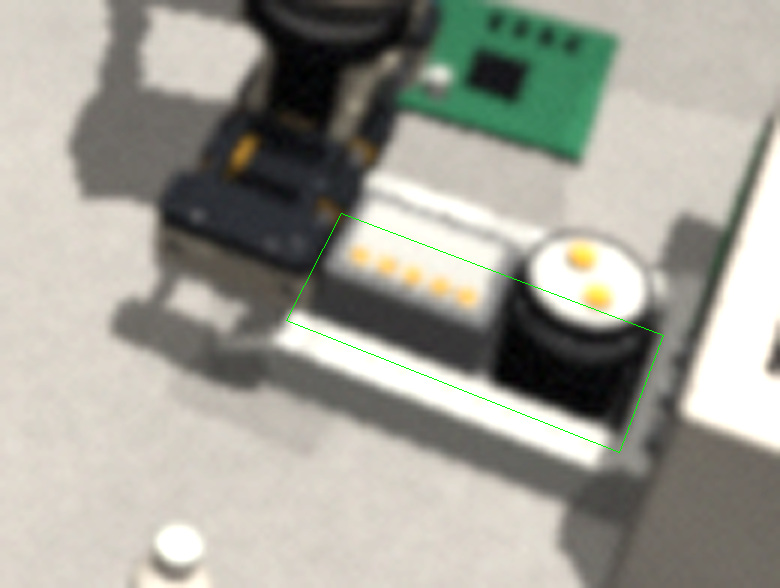

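The tray is hard against the stop: the force rose to 18 N with 0.2 mm of travel, and both parts are upright with the can touching nothing at about (585,320). I'll ease the push, open only partway because the guide plates are close, and rise.

play_rows(rows=[[[0,-0.09,0],[0,0,0]],[[0,0,0],[0,0,0]],[[0,0,0],[0,0,0]]])

```text
time: 31.4
tool_pos: [540.6, 166.5, 34.0]
tcp_rot: [3.141, 0.001, 1.535]
contact_force: [1.0, -6.5, -1.7]
grip_width: 12.1
finger_force: 30.0
```

play_rows(rows=[[[0,0,0],[0,0,0]],[[0,0,0],[0,0,0]],[[0,0,0],[0,0,0]],[[0,0,0],[0,0,0]]], hand=-0.4)

```text
time: 31.9
tool_pos: [540.4, 167.3, 34.1]
tcp_rot: [3.141, -0.0, 1.535]
contact_force: [-0.4, -0.2, 0.8]
grip_width: 27.6
finger_force: 0.0
```

play_rows(rows=[[[0,0,0.3],[0,0,0]],[[0,0,0.6],[0,0,0]],[[0,0,1],[0,0,0]],[[0,0,1],[0,0,0]],[[0,-1,0.5],[0,0,0]],[[0,-1,0],[0,0,0]],[[0,-1,0],[0,0,0]],[[0,-1,0],[0,0,0]],[[0,-1,0],[0,0,0]],[[0,-1,0],[0,0,0]],[[0,0,0],[0,0,0]]])

```text
time: 33.28
tool_pos: [540.6, -14.6, 136.7]
tcp_rot: [3.141, 0.0, 1.532]
contact_force: [-0.5, 0.4, 0.2]
grip_width: 27.7
finger_force: 0.0
```

```bash
python3 - <<'E'
from fit import *
fit("capacitor",[543,311,0],["scene"],False,z=5); fit("module",[544,236,-.036],["scene"],z=5)
c=cam("scene"); b=c["frame"][:,:,::-1].copy(); s=6; e=px(c,[[545,230,20]])[0].astype(int); x0,y0=e[0]-65,e[1]-50
k=cv2.convertScaleAbs(cv2.resize(b[y0:y0+98,x0:x0+130],None,fx=s,fy=s,interpolation=cv2.INTER_CUBIC),alpha=1.4)
cv2.imwrite("pics/end.png",k)
E
```

```text
capacitor ['scene'] [5.39604e+02 3.10670e+02 1.57000e-01] cost 0.096
module ['scene'] [ 5.34918e+02  2.35606e+02 -6.70000e-02] cost 0.08
```

View pics/end.png

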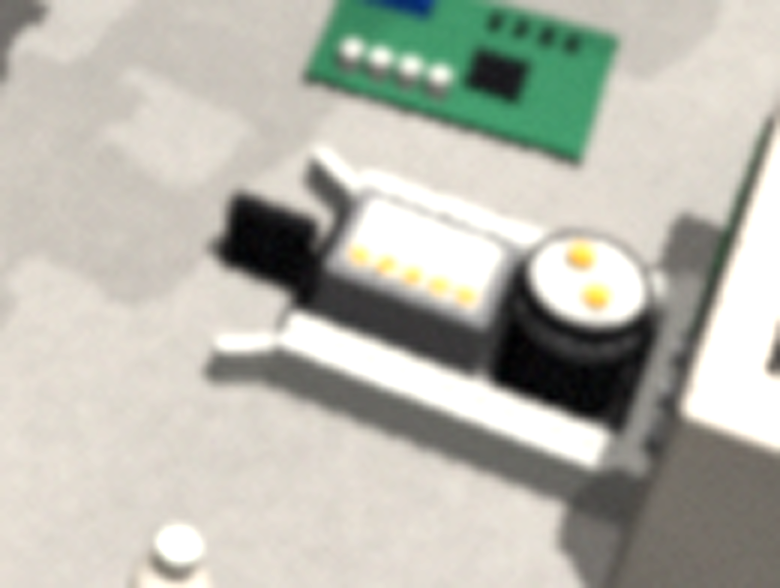

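The tray is home against the stop with both parts upright, the tongue at about (265,235) is free, and the arm is clear. Handing in.

```bash
python3 -c "
from plant import bot
print(bot.close_job())"
```

```text
the job is handed in; nothing more can be done
None
```

I packed the module and the capacitor upright in the tray, slid the tray against the stop, let go and handed the job in at about 33 s; the hand-in call returned no verdict.

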